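# Fetch the broken vial from the back of the rack and bin it

## Robot

A 6-joint arm with a two-finger parallel gripper is mounted at the origin on the work surface. World frame = base frame: x ahead of the robot, y to its left, z up, the work surface at z = 0. Lengths are in m, angles in degrees, forces in N, time in s.
With the tool pointing down it reaches from about 0.3 to 0.75 m from the base axis. Payload 8.5 kg.
Tool frame: the origin (TCP) lies midway between the tips of the shut fingers; the grasp point (between the pads) lies env.tcp_to_grasp behind it (env.tcp_to_grasp is the distance from the TCP to the grasp point, in m); z points along the fingers, y is the line along which they close (so a half turn about z gives the same grasp; the last joint's range is limited). The gripper opens to 85 mm and grips with 20 to 120 N. Pads are 22 mm wide; open, the fingers measure 114 mm over their backs; the gripper's body (76 mm by 85 mm) begins 54 mm behind the grasp point. The pads swing forward as they close: fully open they stand 13 mm farther back than shut.
Start: joints at [58.596, 21.807, 74.336, -0, 83.858, -12.336], TCP at [0.18, 0.52, 0.231] pointing down, gripper open.
Joint ranges: [-178.18, 178.18], [-50.72, 133.34], [12.68, 142.11], [-81.47, 261.47], [9.98, 163.14], [-165.26, 165.26]. Speed limits (degrees/s): [136.94, 136.94, 180, 180, 180, 180].

## Interface

Orientations are given as a 3x3 rotation matrix whose columns are the frame's x, y, z axes.
In Python, from rig import observe, optics, job, env gives the robot as it stands. The module is installed in compiled form; this text tells all that it offers.
- The arm moves only by the shell command python3 -m jog 'ROWS' [FORCE]. ROWS is JSON, a list of rows, each a list of 7 numbers: the turn, a rotation vector about the tool's x, y, z in rad, then the shift along the tool's x, y, z in m, then the opening in per cent of the stroke, from 0 (shut) to 100 (fully open). A call has 1 to 10 rows; each row shifts and turns the commanded pose from where the row before left it, along the tool's axes as they then stand; what a row does not reach is not made up. A row lasts 1/8 s, in which the tool goes at most 62.5 mm and 10.7 degrees, less where a joint would pass 70% of its speed; a pose out of reach is approached as far as the arm can. A call is refused whole if a number of a shift passes 0.0625 or a number of a turn 0.188, either way. A call with a gripper value outside its range is refused whole. The fingers move at their own pace and stop on an object; FORCE is the grip in N (left out, the last holds). Time passes only in rows, so rows that do not move let the fingers close. It gives the time, the measured TCP pose, the force, the opening and the grip force at its end, in the units of the state.
- observe(): the state, without advancing time (a new reading comes with each control period).
- optics.get_image(name): name is "side" or "top"; returns a dict with "pixels" (384x512x3 uint8, red, green, blue), "mtx" (3x3 intrinsics, pixels), "rvec" (rotation vector, rad) and "tvec" (3), from world to camera coordinates, as OpenCV has them. Camera axes: x right, y down, z forward; pixel columns grow to the right and rows downward; lengths in m; the calibration is good to about 2 mm. A picture is of the moment at which its call begins. There is no depth.
- job.close_job(): hands the job in; it is judged then, once.
The state is a dict: "time_s": time; "q": joint angles; "qvel": joint speeds; "joint_efforts": joint torques, N m; "position": TCP position; "tool_rot": TCP orientation; "ft_force": force on the tool from outside, world axes, zero at the start; "wrist_torque": the same for the moment, N m; "grip_width": finger opening in m; "gripper_force": force on a finger pad.
Only numpy, scipy, OpenCV 4.12 (cv2) and the standard library are available. Lean on these libraries where they do the work, as an engineer would, in place of code of your own. Each camera call takes 0.05 s, during which the arm holds its last target. There are 200 camera calls.

## Task

One vial in the carton under the wire rack is broken and has no cap: using the pull hook, held by its handle, hook the front wall of that carton from inside and drag it forward until the wall stands at least 5 cm out in front of the rack, and lay the hook back in its cradle as it was. Then lift the broken vial out, push the sprung flap of the broken-glass box open with it and, without letting it drop from above the flap, let go of it in the slot so that it falls inside and the flap shuts. Keep the hand off both cartons, and leave the capped vial standing in its hole and the other carton and the jar where they are.

Things in the scene. Friction and masses are not known exactly. Their poses are not given: they have to be found in the camera images.
- rack: Fixed wire rack. Origin on the bench under the middle of its front edge; x to its back, y along the front edge, z up. 420 mm wide, 260 mm deep (x 0 to 260). Deck of wires 210 to 220 mm above the bench (10 mm bars at the edges, 5 mm wires 52 mm apart along x), a 10 mm leg at each corner, front and back open. Two cartons stand under it, their fronts 90 to 107 mm behind its front edge.
- carton: Open cardboard carton with the broken vial, loose, about 0.4 kg: 120 mm deep (x), 140 wide (y), 52 high, walls 4. Origin: centre of its underside, x to its back. An insert 38 mm high has four 30 mm square holes, floors 12 mm up, at x -14 and 34, y -34 and 34. The front two (x -14) hold the broken and a capped vial, either way round; the rear two hold fixed capped vials, tops 112 mm up.
- carton_lip (a point): Middle of the top edge of that carton's front wall, on its outer face, 52 mm above the bench; axes as the carton's, x to its back. The wall is 4 mm thick; behind it an empty gap, x 4 to 27 mm from here, over the full width and down to the carton's floor, takes the hook's prong.
- carton2: The other carton, beside it under the rack: same size and make (origin at the centre of its underside), with four capped vials. Loose; not to be moved.
- vial_mid (a point): Broken vial, loose: upright glass cylinder 26 mm in diameter, 80 mm tall, no cap, 60 g, standing in a front hole of the carton. Point: its centre, half-way up, 40 mm from its base and from its jagged rim (solid up to 36 mm above the point); z along the vial, up.
- capvial_mid (a point): Capped vial, loose: 26 mm in diameter (blue cap 27 mm), 100 mm tall, in the other front hole, 68 mm from the broken one. Point: its centre, half-way up; z along it. It stays in its hole.
- hook: Pull hook, loose, 0.12 kg. Origin: centre of its handle; x along it to the hook end, z up. Wooden handle 100 mm long (x), 26 wide (y), 22 tall, then an 8 mm steel rod on the axis to x 100, where an 8 mm prong turns down to z -40. It lies level in its cradle. Grip it at the free rear end (x about -35) with the hand tilted back 20 to 40 degrees, to reach the carton without meeting the deck.
- hook_grip (a point): Centre of the hook's handle (the hook's origin); same axes.
- hook_tip (a point): Lower end of the hook's prong (x 100, z -40 mm from the handle's centre); same axes as the hook.
- rest_seat (a point): Where the handle's centre lies when the hook is in its fixed grey cradle, 82 mm above the bench; x along the lying hook to its prong, z up. Base plate x -25 to 105 mm, 10 mm thick; two yokes 8 mm thick stand on it: at x 17 under the handle (slot 36 mm wide, cheeks to 7 mm above this point) and at x 75 under the rod (slot 24 mm wide, cheeks to 10 mm above).
- bin_slot (a point): Centre of the slot in the top of the fixed white broken-glass box (130 mm in x, 170 in y, 140 high; this point is 140 mm above the bench). Slot 64 mm (x) by 116 mm (y), shut by a grey flap nearly flush with the top, hinged on its +x edge, that swings down into the box. Hollow, floor 4 mm above the bench. Fingers that close along y can go into the slot.
- flap (a joint): Angle of the flap, rad: 0 shut, 1.45 hanging almost straight down. A weak spring shuts it (under 1 N at its free edge).
- jar: Closed jar with a white lid, 52 mm in diameter, 85 mm tall, loose, standing in front of the other carton; origin at the centre of its underside. Not to be disturbed.
There are look-alikes about, which are no part of the job. Leave any orange, red or yellow look-alike of the part that bears vial_mid alone.

How it is judged (in metres and radians):
On the way, in this order (a step that is already met when the one before it is completed fails the run):
1. the held hook's prong is down inside the carton, behind its front wall (x of hook_tip in the frame of carton between -0.058 and -0.02 m and y of hook_tip in the frame of carton between -0.064 and 0.064 m and z of hook_tip in the frame of carton below 0.047 m and contact force between the fingers and hook above 1 N), for 0.1 s.
2. the carton's front wall has come at least 35 mm out in front of the rack, with the hook still in it (x of carton_lip in the frame of rack below -0.035 m and angle between carton's own z axis and vertical below 0.1 rad and x of hook_tip in the frame of carton between -0.058 and -0.02 m and y of hook_tip in the frame of carton between -0.064 and 0.064 m and z of hook_tip in the frame of carton below 0.047 m), for 0.1 s.
3. the hook lies in its cradle again, released (distance between hook_grip and rest_seat below 0.015 m and angle between the x axis of hook_grip and the x axis of rest_seat, either way round below 0.15 rad and contact force between the fingers and hook below 0.1 N), for 0.2 s.
4. the held broken vial has pushed the flap open and is partly through the slot (value of joint flap above 0.6 rad and contact force between the fingers and vial above 0.5 N and x of vial_mid in the frame of bin_slot between -0.065 and 0.065 m and y of vial_mid in the frame of bin_slot between -0.085 and 0.085 m and z of vial_mid in the frame of bin_slot below 0.02 m), for 0.05 s.
At the end, for the whole second after the job is handed in: Broken vial wholly in the glass box, flap shut (0.15 rad); carton level, front wall at least 35 mm out in front of the rack; hook released in its cradle (within 15 mm and 0.15 rad); capped vial upright (0.35 rad) in its hole (all of step 3 and x of vial_mid in the frame of bin_slot between -0.065 and 0.065 m and y of vial_mid in the frame of bin_slot between -0.085 and 0.085 m and z of vial_mid in the frame of bin_slot below -0.05 m and value of joint flap below 0.15 rad and x of carton_lip in the frame of rack below -0.035 m and angle between carton's own z axis and vertical below 0.1 rad and angle between capvial_mid's own z axis and vertical below 0.35 rad and x of capvial_mid in the frame of carton between -0.03 and 0.002 m and z of capvial_mid in the frame of carton below 0.075 m); the robot touches nothing.
It fails at once if the hand or arm presses on a carton (over 3 N) (contact force between any of the fingers, the arm and carton above 3 N or contact force between any of the fingers, the arm and carton2 above 3 N).
It fails at once if the other carton is moved by more than 20 mm (distance of carton2 from where it was at the start of the episode above 0.02 m).
It fails at once if the jar is moved by more than 20 mm or tipped (distance of jar from where it was at the start of the episode above 0.02 m or angle between jar's own z axis and vertical above 0.4 rad).
It fails at once if the capped vial is tipped over (angle between capvial_mid's own z axis and vertical above 0.7 rad).
It also fails if it takes over 72 s, if anything falls off the work surface, if the arm or the gripper's body presses on something with over 40 N, if the wrist force passes 120 N, or if a joint passes its speed limit or range.

## Working session

There is one attempt and no reset: what is moved stays moved. The work goes in short steps, Python scripts to look and compute and a shell command to move; the robot and the scene stay as the last step left them, time stands still between calls to the robot, and variables do not carry over. Pictures are saved under pics/ and viewed, at most 10 in all, crops included, and the job is handed in when it is done.

```bash
mkdir -p pics; python3 - <<'E'
from rig import observe, optics, job, env
import cv2
s=observe(); print({k:s[k] for k in('time_s','position','tool_rot','grip_width')},env.tcp_to_grasp)
for n in('side','top'):
    d=optics.get_image(n); cv2.imwrite(f'pics/{n}0.png',cv2.resize(d['pixels'][:,:,::-1],(800,600),interpolation=cv2.INTER_CUBIC)); print(n,d['mtx'],d['rvec'],d['tvec'])
    cv2.imwrite(f'pics/raw_{n}0.png',d['pixels'][:,:,::-1])
E
```

```text
{'time_s': 0.0, 'position': array([0.17953018, 0.5195691 , 0.23071157]), 'tool_rot': array([[-9.45114070e-01,  3.26739682e-01, -7.58338453e-04],
       [ 3.26740400e-01,  9.45113367e-01, -1.19776551e-03],
       [ 3.25358287e-04, -1.37980484e-03, -9.99998995e-01]]), 'grip_width': 0.08540344435354201} 0.0187
side [[409.47746047   0.         255.29877602]
 [  0.         409.47746047 195.89855458]
 [  0.           0.           1.        ]] [ 0.09499793 -2.74648106  1.44515613] [0.58979765 0.12560362 1.14232262]
top [[492.61679919   0.         255.04049028]
 [  0.         492.61679919 184.07819631]
 [  0.           0.           1.        ]] [ 2.1789506 -2.1229579  0.1473655] [-0.02614501  0.62792346  1.48355937]
```

View pics/side0.png

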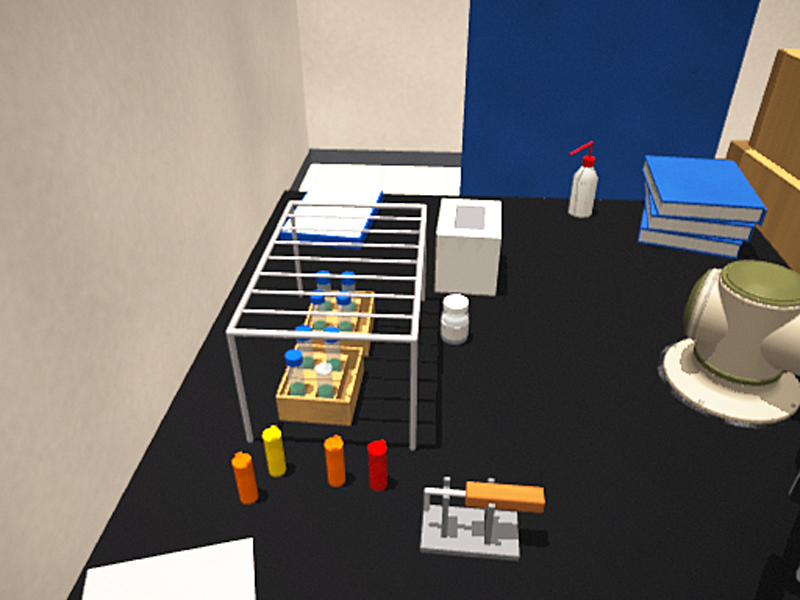

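View pics/top0.png

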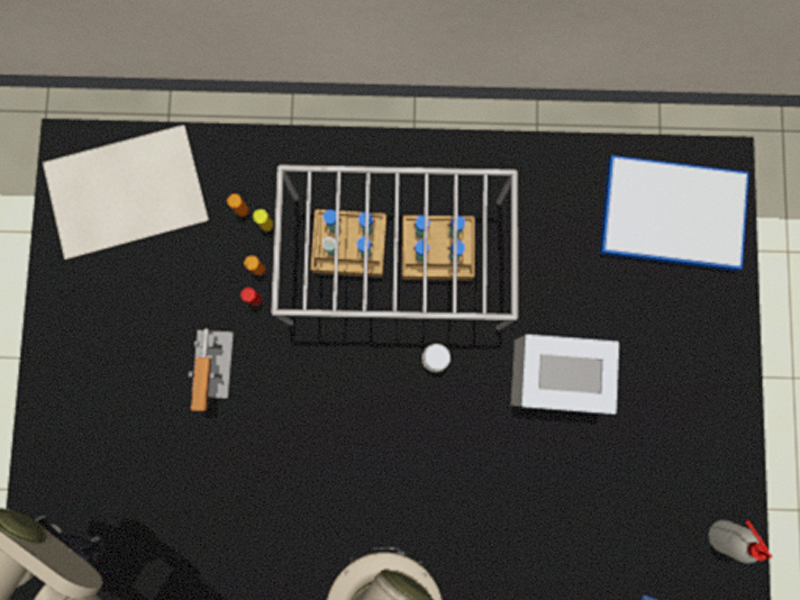

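```bash
cat > h.py <<'E'
import numpy as np,cv2
from rig import observe, optics, env
def cam(n):
    d=optics.get_image(n); return d
def tiles(path,specs):
    out=[]
    for im,x,y in specs:
        t=cv2.resize(im[y:y+75,x:x+100],(400,300),interpolation=cv2.INTER_CUBIC)
        for i in range(0,100,20): cv2.putText(t,str(x+i),(i*4,8),0,.3,(0,255,0),1); cv2.line(t,(i*4,8),(i*4,14),(0,255,0),1)
        for j in range(0,75,15): cv2.putText(t,str(y+j),(0,j*4+4),0,.3,(0,255,0),1)
        out.append(t)
    cv2.imwrite(path,np.vstack([np.hstack(out[:2]),np.hstack(out[2:])]) if len(out)>2 else np.hstack(out))
C={'side':(409.47746,255.298776,195.898555,[0.09499793,-2.74648106,1.44515613],[0.58979765,0.12560362,1.14232262]),
'top':(492.6168,255.04049,184.078196,[2.1789506,-2.1229579,0.1473655],[-0.02614501,0.62792346,1.48355937])}
def ray(n,p):
    f,cx,cy,r,t=C[n];R=cv2.Rodrigues(np.array(r))[0]
    return -R.T@np.array(t),R.T@np.array([(p[0]-cx)/f,(p[1]-cy)/f,1])
def onz(n,p,z):
    o,d=ray(n,p);return (o+d*(z-o[2])/d[2]).round(4)
def tri(ps,pt):
    a,u=ray('side',ps);b,v=ray('top',pt)
    k=np.linalg.lstsq(np.c_[u,-v],b-a,rcond=None)[0]
    A,B=a+u*k[0],b+v*k[1];return ((A+B)/2).round(4),np.linalg.norm(A-B).round(4)
def proj(n,P):
    f,cx,cy,r,t=C[n];R=cv2.Rodrigues(np.array(r))[0];c=R@np.array(P)+t
    return [round(f*c[0]/c[2]+cx,1),round(f*c[1]/c[2]+cy,1)]
E
python3 - <<'E'
from h import *
s=cv2.imread('pics/raw_side0.png');t=cv2.imread('pics/raw_top0.png')
tiles('pics/c1.png',[(t,180,125),(t,90,200),(s,150,200),(s,260,295)])
E
```

```text
(no output)
```

View pics/c1.png

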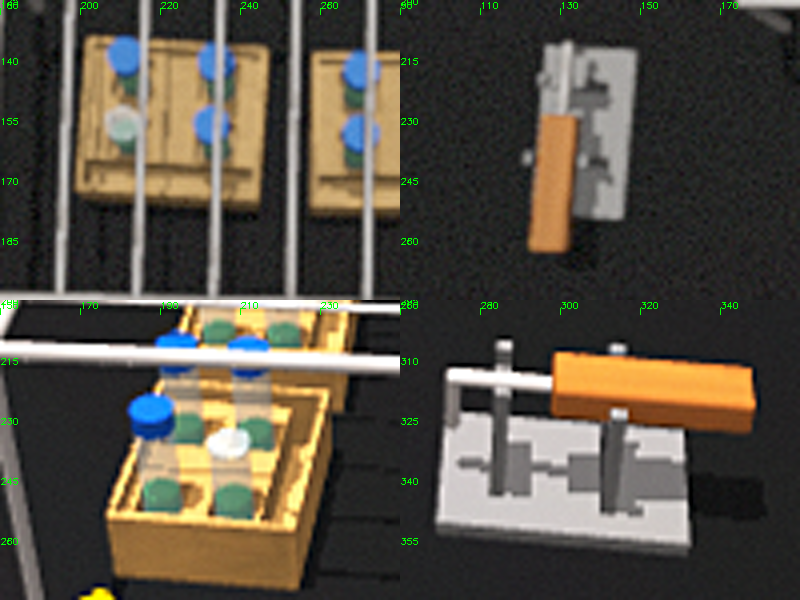

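```bash
python3 - <<'E'
from h import *
print('cams',ray('side',(0,0))[0],ray('top',(0,0))[0])
for n,s,t in [('FL',(224.5,255.5),(199.5,173)),('RL',(176.75,253.75),(201.2,134.5)),('FR',(232.5,223.25),(245.5,176)),('rim',(207,235.75),(210.5,155.5)),
('h rear far',(348.25,312.5),(132.5,262.5)),('h rear near',(348,320.5),(122,262)),('h fr far',(298.75,308),(134.5,229.5)),('h fr near',(298.25,317),(125.5,229)),('rod end',(272.5,314),(132,210.5))]:
    print(n,*tri(s,t))
k=1.5625
T={'RL':(541,353),'RR':(602,357),'FR':(601,394),'FL':(539,390),'boxRL':(526,336),'boxRR':(618,342),'boxFR':(616,413),'boxFL':(521,407)}
for n,p in T.items(): print(n,onz('top',(p[0]/k,p[1]/k),.14))
print('jar',onz('top',(436/k,357/k),.085))
for n,p in {'rackFL':(275,315),'FR':(515,317),'RR':(515,172),'RL':(280,168)}.items(): print(n,onz('top',(p[0]/k,p[1]/k),.22))
print('slot side',tri((470/k,217/k),(570.7/k,373.5/k)),'rack FL',tri((231/k,330/k),(280/k,168/k)),tri((418/k,332/k),(276/k,314/k)))
for n,p in {'FL':(199.5,173),'RL':(201.2,134.5),'FR':(245.5,176),'RR':(247,136.5)}.items(): print(n,onz('top',p,.052))
E
```

```text
cams [0.52340237 0.91000522 0.75264797] [ 0.42112786 -0.01159167  1.5551324 ]
FL [0.6565 0.1623 0.0544] 0.0005
RL [0.7778 0.1621 0.0527] 0.0018
FR [0.653  0.0205 0.0446] 0.0006
rim [0.7051 0.1274 0.0864] 0.0025
h rear far [0.3784 0.3455 0.0845] 0.0034
h rear near [0.3812 0.3736 0.094 ] 0.0006
h fr far [0.477  0.3441 0.0882] 0.0003
h fr near [0.4781 0.3699 0.0917] 0.0013
rod end [0.532  0.3568 0.0809] 0.0033
RL [ 0.5009 -0.2745  0.14  ]
RR [ 0.4965 -0.3864  0.14  ]
FR [ 0.4291 -0.3839  0.14  ]
FL [ 0.4334 -0.2709  0.14  ]
boxRL [ 0.5314 -0.2468  0.14  ]
boxRR [ 0.5247 -0.4161  0.14  ]
boxFR [ 0.3956 -0.4108  0.14  ]
boxFL [ 0.402  -0.2382  0.14  ]
jar [ 0.4912 -0.0847  0.085 ]
rackFL [0.5504 0.2038 0.22  ]
FR [ 0.5578 -0.2142  0.22  ]
RR [ 0.8182 -0.2129  0.22  ]
RL [0.8144 0.2074 0.22  ]
slot side (array([ 0.4636, -0.3295,  0.1363]), np.float64(0.0027)) rack FL (array([0.8135, 0.2075, 0.2177]), np.float64(0.0031)) (array([0.5507, 0.2017, 0.2227]), np.float64(0.0023))
FL [0.6572 0.1626 0.052 ]
RL [0.7789 0.1623 0.052 ]
FR [0.6515 0.0203 0.052 ]
RR [0.7763 0.0192 0.052 ]
```

```bash
cat >> h.py <<'E'
from scipy.spatial.transform import Rotation as Rn
G=env.tcp_to_grasp
def Rt(yaw,tilt):  # hand: tool x = -world x (turned by yaw), tool z tilted forward
    return (Rn.from_euler('z',yaw,degrees=True)*Rn.from_matrix(np.array([[-1,0,0],[0,1,0],[0,0,-1.]]))*Rn.from_euler('y',-tilt,degrees=True)).as_matrix()
def plan(R,*grasps):
    s=observe();R0=np.array(s['tool_rot']);p=np.array(s['position'])
    print('t',round(s['time_s'],2),'turn',Rn.from_matrix(R0.T@R).as_rotvec().round(4))
    for g in grasps:
        q=np.array(g)+R[:,2]*G; print('shift',(R.T@(q-p)).round(4),'|',np.linalg.norm(q-p).round(3)); p=q
E
python3 - <<'E'
from h import *
R=Rt(-1.2,30)
plan(R,(.394,.359,.18),(.394,.359,.082))
E
```

```text
t 0.1 turn [-0.0828 -0.5198 -0.3043]
shift [-0.1632 -0.1561  0.1716] | 0.284
shift [ 0.049  -0.      0.0849] | 0.098
```

```bash
python3 -m jog '[[-0.0207,-0.13,-0.0761,0,0,0,100],[-0.0207,-0.13,-0.0761,0,0,0,100],[-0.0207,-0.13,-0.0761,0,0,0,100],[-0.0207,-0.13,-0.0761,0,0,0,100],[0,0,0,-0.033,-0.031,0.034,100],[0,0,0,-0.033,-0.031,0.034,100],[0,0,0,-0.033,-0.031,0.034,100],[0,0,0,-0.033,-0.031,0.034,100],[0,0,0,-0.032,-0.032,0.035,100],[0,0,0,0,0,0,100]]' 60; python3 - <<'E'
from h import *
plan(Rt(-1.2,30),(.394,.359,.082))
s=cam('side')['pixels'][:,:,::-1];t=cam('top')['pixels'][:,:,::-1]
tiles('pics/c2.png',[(t,90,200),(s,270,250)])
E
```

```text
time_s: 1.35
position: [0.406, 0.3564, 0.164]
tool_rot: [[-0.866, 0.026, 0.499], [0.022, 1.0, -0.014], [-0.499, -0.001, -0.867]]
ft_force: [-0.2, -0.1, 0.4]
grip_width: 0.0851
gripper_force: 0.0
t 1.35 turn [-0.0032 -0.001  -0.0043]
shift [0.0514 0.0023 0.0837] | 0.098
```

View pics/c2.png

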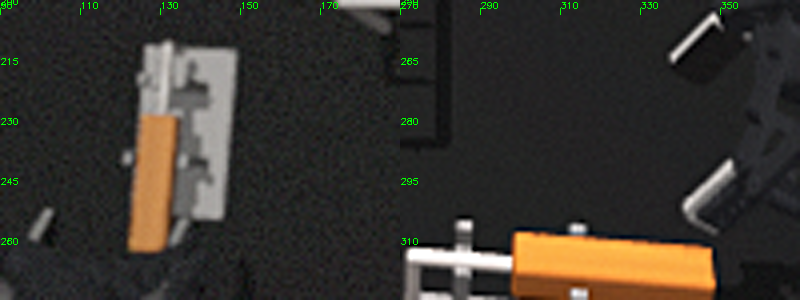

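```bash
python3 -m jog '[[0,0,-0.004,0.017,0.001,0.028,100],[0,0,0,0.017,0.001,0.028,100],[0,0,0,0.0174,0.0003,0.0277,100],[0,0,0,0,0,0,100],[0,0,0,0,0,0,0],[0,0,0,0,0,0,0],[0,0,0,0,0,0,0],[0,0,0,0,0,0,0],[0,0,0,0,0,0,0]]' 60; python3 - <<'E'
from h import *
s=cam('side')['pixels'][:,:,::-1];t=cam('top')['pixels'][:,:,::-1]
tiles('pics/c3.png',[(t,90,200),(s,260,290)])
plan(Rt(-1.2,30),(.394,.359,.082))
E
```

```text
time_s: 2.58
position: [0.4015, 0.3616, 0.0676]
tool_rot: [[-0.865, 0.017, 0.501], [0.015, 1.0, -0.009], [-0.501, -0.0, -0.865]]
ft_force: [-2.4, -1.2, 5.0]
grip_width: 0.0252
gripper_force: 60.1
t 2.67 turn [0.0014 0.0016 0.0034]
shift [-0.0008 -0.0027  0.0024] | 0.004
```

View pics/c3.png

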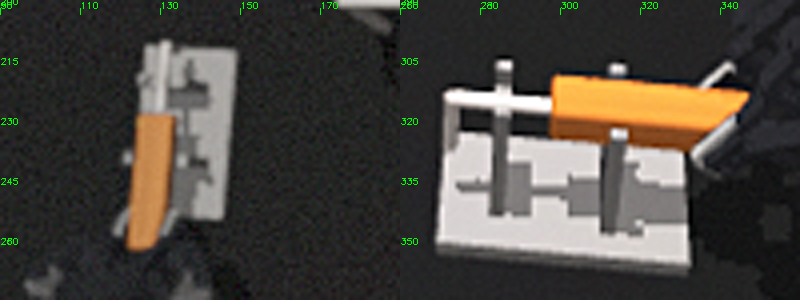

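```bash
cat >> h.py <<'E'
def tplan(R,*tcps):
    s=observe();R0=np.array(s['tool_rot']);p=np.array(s['position']);R=R0 if R is None else R
    print('turn',Rn.from_matrix(R0.T@R).as_rotvec().round(4))
    for q in tcps:
        q=np.array(q);print('shift',(R.T@(q-p)).round(4),'|',np.linalg.norm(q-p).round(3));p=q
E
python3 - <<'E'
from h import *
tplan(None,(.4015,.3616,.13),(.37,.3616,.17),(.37,.0935,.17),(.37,.0935,.1),(.5425,.0935,.1),(.5425,.0935,.0516),(.387,.0935,.0516))
E
```

```text
turn [0. 0. 0.]
shift [-0.0313 -0.     -0.054 ] | 0.062
shift [ 0.0072 -0.0006 -0.0504] | 0.051
shift [-0.0039 -0.2681  0.0025] | 0.268
shift [0.0351 0.     0.0606] | 0.07
shift [-0.1492  0.003   0.0865] | 0.172
shift [0.0243 0.     0.0419] | 0.048
shift [ 0.1345 -0.0027 -0.078 ] | 0.155
```

```bash
python3 -m jog '[[0,0,0,-0.0105,0,-0.018,0],[0,0,0,-0.0105,0,-0.018,0],[0,0,0,-0.0103,0,-0.018,0],[0,0,0,0.0036,0,-0.0252,0],[0,0,0,0.0036,0,-0.0252,0],[0,0,0,-0.0006,-0.045,0.0004,0],[0,0,0,-0.0006,-0.045,0.0004,0],[0,0,0,-0.0006,-0.045,0.0004,0],[0,0,0,-0.0006,-0.045,0.0004,0]]' 60; python3 -m jog '[[0,0,0,-0.0006,-0.045,0.0004,0],[0,0,0,-0.0006,-0.043,0.0004,0],[0,0,0,0.0175,0,0.03,0],[0,0,0,0.0176,0,0.0306,0],[0,0,0,0,0,0,0]]'; python3 - <<'E'
from h import *
tplan(None,(.5425,.0935,.1))
s=cam('side')['pixels'][:,:,::-1];t=cam('top')['pixels'][:,:,::-1]
tiles('pics/c4.png',[(t,180,170),(s,220,215),(t,180,125),(s,240,250)])
E
```

```text
time_s: 3.8
position: [0.3693, 0.1808, 0.1693]
tool_rot: [[-0.866, 0.017, 0.5], [0.014, 1.0, -0.01], [-0.5, -0.001, -0.866]]
ft_force: [0.4, -0.2, -0.5]
grip_width: 0.0248
gripper_force: 59.5
time_s: 4.42
position: [0.3685, 0.1016, 0.0989]
tool_rot: [[-0.87, 0.018, 0.492], [0.015, 1.0, -0.009], [-0.492, -0.0, -0.871]]
ft_force: [0.7, -0.1, -0.6]
grip_width: 0.0255
gripper_force: 59.8
turn [0. 0. 0.]
shift [-0.1521 -0.005   0.0847] | 0.174
```

View pics/c4.png

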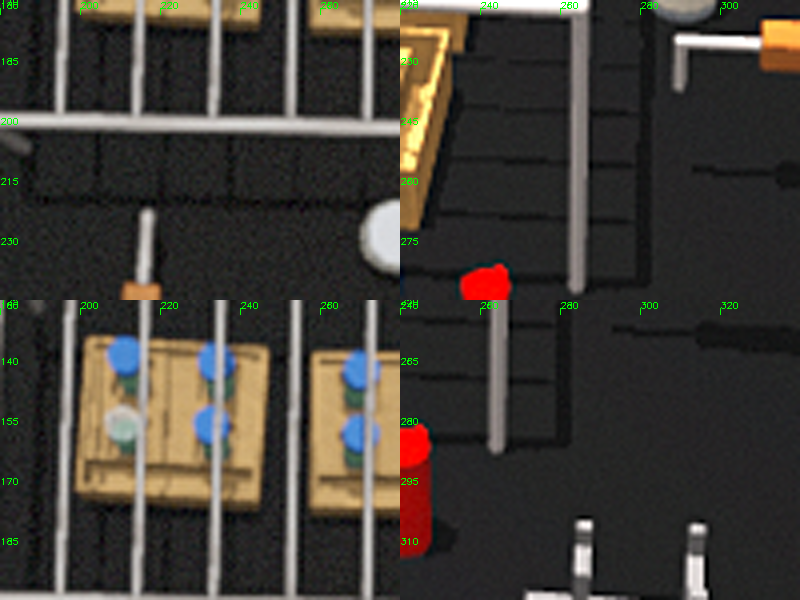

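```bash
python3 - <<'E'
from h import *
print('rodend',onz('top',(216.7,223),.117), tri((289.5,225.2),(216.7,223.5)))
print('back of rod', onz('top',(215.5,241),.117))
o,d=ray('side',(290,237.5)); k=(.498-o[0])/d[0]
for y in(.095,.1,.105): k=(y-o[1])/d[1];print((o+k*d).round(4))
E
```

```text
rodend [0.5008 0.0989 0.117 ] (array([0.4987, 0.0995, 0.109 ]), np.float64(0.0022))
back of rod [0.4487 0.1004 0.117 ]
[0.4944 0.095  0.0649]
[0.4946 0.1    0.0691]
[0.4948 0.105  0.0734]
```

```bash
python3 -m jog '[[0,-0.009,0,-0.0306,-0.0009,0.0164,0],[0,0,0,-0.0306,-0.0009,0.0164,0],[0,0,0,-0.0306,-0.0009,0.0164,0],[0,0,0,-0.0306,-0.0009,0.0164,0],[0,0,0,-0.0306,-0.0009,0.0164,0],[0,0,0,0,0,0,0],[0,0,0,0,0,0,0]]'; python3 - <<'E'
from h import *
tplan(None,(.542,.094,.0535))
s=cam('side')['pixels'][:,:,::-1];t=cam('top')['pixels'][:,:,::-1]
tiles('pics/c5.png',[(t,180,145),(s,170,195)])
E
```

```text
time_s: 5.4
position: [0.5429, 0.0945, 0.1081]
tool_rot: [[-0.862, 0.017, 0.507], [0.014, 1.0, -0.009], [-0.507, -0.001, -0.862]]
ft_force: [-0.3, -0.4, -1.6]
grip_width: 0.025
gripper_force: 59.7
turn [0. 0. 0.]
shift [ 0.0285 -0.0004  0.0466] | 0.055
```

View pics/c5.png

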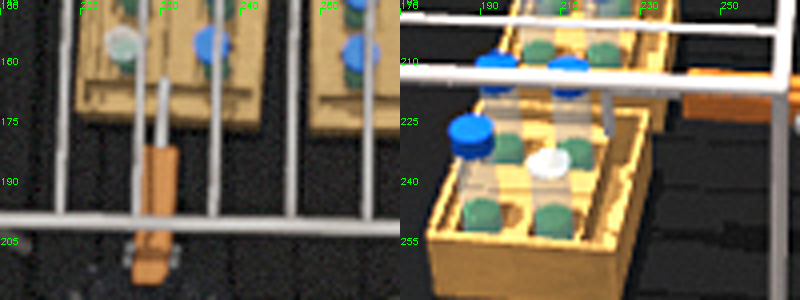

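```bash
python3 - <<'E'
from h import *
print(onz('top',(220.5,165),.125)); 
for P in [(.670,.0915,.082),(.6705,.092,.03)]: print(proj('side',P),proj('top',P))
E
python3 -m jog '[[0,0,0,0.0095,0,0.0155,0],[0,0,0,0.0095,0,0.0155,0],[0,0,0,0.0095,0,0.0155,0],[0,0,0,0,0,0,0],[0,0,0,0,0,0,0]]'
```

```text
[0.6712 0.0933 0.125 ]
[np.float64(222.4), np.float64(228.6)] [np.float64(222.0), np.float64(167.9)]
[np.float64(223.1), np.float64(244.0)] [np.float64(222.9), np.float64(170.5)]
time_s: 6.12
position: [0.5423, 0.0943, 0.0533]
tool_rot: [[-0.862, 0.017, 0.506], [0.014, 1.0, -0.009], [-0.506, -0.001, -0.862]]
ft_force: [0.0, 0.5, -2.0]
grip_width: 0.0249
gripper_force: 59.7
```

```bash
python3 -m jog '[[0,0,0,0.0086,0,-0.005,0],[0,0,0,0.0172,0,-0.0101,0],[0,0,0,0.0172,0,-0.0101,0],[0,0,0,0,0,0,0]]'; python3 - <<'E'
from h import *
s=cam('side')['pixels'][:,:,::-1];t=cam('top')['pixels'][:,:,::-1]
tiles('pics/c6.png',[(t,180,145),(s,180,200)])
E
```

```text
time_s: 6.62
position: [0.4949, 0.0959, 0.0616]
tool_rot: [[-0.869, 0.017, 0.495], [0.014, 1.0, -0.008], [-0.495, -0.0, -0.869]]
ft_force: [0.7, -0.7, -0.8]
grip_width: 0.025
gripper_force: 61.0
```

View pics/c6.png

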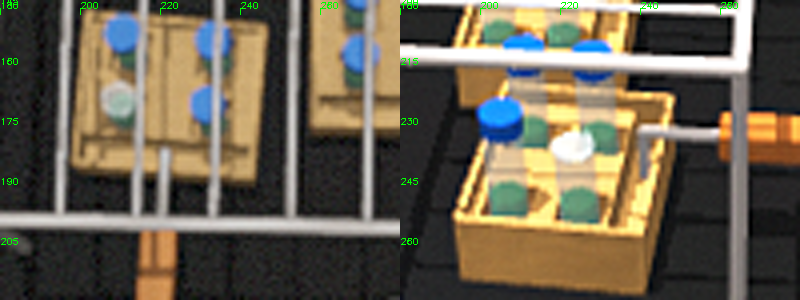

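```bash
python3 -m jog '[[0,0,0,0,0,0,0]]'; python3 - <<'E'
from h import *
tplan(None,(.381,.0955,.056))
E
```

```text
time_s: 6.85
position: [0.4965, 0.0957, 0.0611]
tool_rot: [[-0.869, 0.017, 0.495], [0.015, 1.0, -0.009], [-0.495, -0.0, -0.869]]
ft_force: [-0.2, -0.7, -1.0]
grip_width: 0.0251
gripper_force: 61.0
turn [0. 0. 0.]
shift [ 0.1028 -0.0021 -0.0527] | 0.116
```

```bash
python3 -m jog '[[0,0,0,0.017,-0.0004,-0.0088,0],[0,0,0,0.017,-0.0004,-0.0088,0],[0,0,0,0.017,-0.0004,-0.0088,0],[0,0,0,0,0,0,0]]';python3 -m jog '[[0,0,0,0.017,-0.0004,-0.0088,0],[0,0,0,0.017,-0.0004,-0.0088,0],[0,0,0,0.017,-0.0004,-0.0088,0],[0,0,0,0,0,0,0],[0,0,0,0,0,0,0]]'; python3 - <<'E'
from h import *
s=cam('side')['pixels'][:,:,::-1];t=cam('top')['pixels'][:,:,::-1]
tiles('pics/c7.png',[(t,180,165),(s,220,200)])
tplan(None,(.381,.0955,.056))
E
```

```text
time_s: 7.35
position: [0.4422, 0.0964, 0.0733]
tool_rot: [[-0.878, 0.016, 0.478], [0.015, 1.0, -0.007], [-0.478, 0.001, -0.878]]
ft_force: [0.6, 0.3, -1.2]
grip_width: 0.0253
gripper_force: 62.3
time_s: 7.98
position: [0.3897, 0.0962, 0.0838]
tool_rot: [[-0.884, 0.016, 0.468], [0.015, 1.0, -0.006], [-0.468, 0.002, -0.884]]
ft_force: [-0.4, -0.3, -0.8]
grip_width: 0.0251
gripper_force: 62.3
turn [0. 0. 0.]
shift [ 0.0207 -0.0009  0.0203] | 0.029
```

View pics/c7.png

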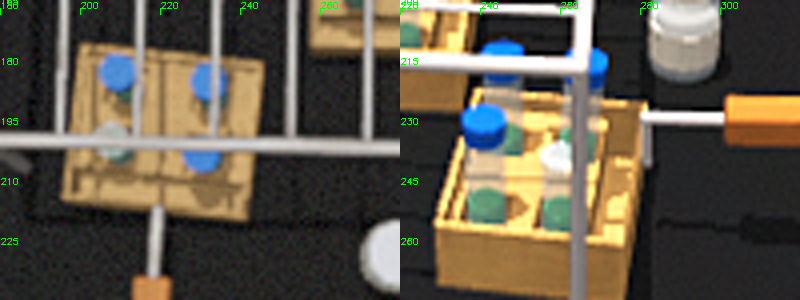

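```bash
python3 - <<'E'
from h import *
for p in [(195.75,214.5),(241.75,220),(199.7,176),(246,180)]: print(onz('top',p,.052))
print('rod end',onz('top',(219.5,216.5),.1))
s=observe();print(s['q'].round(2),s['joint_efforts'].round(1),s['qvel'].round(3))
E
python3 -m jog '[[0,0,0,-0.0094,0,-0.0177,0],[0,0,0,0,0,0,0]]'
python3 -c "
from rig import observe;s=observe();print(s['q'].round(2),s['joint_efforts'].round(1))"
```

```text
[0.5287 0.1687 0.052 ]
[0.5156 0.0278 0.052 ]
[0.6478 0.1616 0.052 ]
[0.6391 0.0184 0.052 ]
rod end [0.5212 0.0926 0.1   ]
[  -4.27   13.81  128.46    9.56   10.04 -102.34] [  0.  -25.2 -10.7   0.1  -1.5  -0. ] [-0.066  0.277  0.084  0.067  0.02  -0.07 ]
time_s: 8.32
position: [0.3903, 0.0962, 0.1044]
tool_rot: [[-0.883, 0.016, 0.47], [0.015, 1.0, -0.006], [-0.47, 0.002, -0.883]]
ft_force: [1.0, 0.3, -1.4]
grip_width: 0.025
gripper_force: 62.3
[ -4.27  10.4  126.53   6.37  15.17 -99.09] [  0.1 -24.9 -13.4  -0.2  -1.1   0.3]
```

```bash
python3 -m jog '[[0,0,0,-0.0118,0,-0.0221,0],[0,0.13,0,0,0,0,0],[0,0,0,0,0,0,0],[0,0,0,0,0,0,0]]'; python3 - <<'E'
from h import *
print(observe()['q'].round(1))
tplan(Rt(-1.0,20),(.4154,.1125,.125),(.4154,.1125,.0674),(.381,.1125,.0674))
E
```

```text
time_s: 8.82
position: [0.3889, 0.0963, 0.1277]
tool_rot: [[-0.937, 0.016, 0.349], [0.015, 1.0, -0.003], [-0.349, 0.002, -0.937]]
ft_force: [0.3, 0.3, -1.9]
grip_width: 0.0249
gripper_force: 62.3
[ -3.9   7.8 119.1   2.2  32.7 -94.7]
turn [0.0028 0.0074 0.001 ]
shift [-0.0237  0.0166  0.0115] | 0.031
shift [0.0197 0.     0.0541] | 0.058
shift [ 0.0323 -0.0006 -0.0118] | 0.034
```

```bash
python3 -m jog '[[0,0,0,-0.0237,0.0166,0.0115,0],[0,0,0,0,0,0,0],[0,0,0,0,0,0,0]]'; python3 - <<'E'
from h import *
s=observe();R=np.array(s['tool_rot']);p=np.array(s['position'])
R30=np.array([[-.865,.017,.501],[.015,1,-.009],[-.501,0,-.865]])
off=R30.T@np.array([.1275,-.0025,-.0256])
def tip(): return p+R@off
print('tip',tip()); rodtop=p+R@(R30.T@np.array([.1315,-.0025,-.0256+.044]))
print('pred px of rod end',proj('top',rodtop))
t=cam('top')['pixels']; print(t[205:222,212:228].astype(int).sum(2))
tplan(None,(.537+p[0]-tip()[0],.1125,.0674))
E
```

```text
time_s: 9.2
position: [0.4149, 0.1124, 0.1254]
tool_rot: [[-0.938, 0.015, 0.348], [0.015, 1.0, -0.003], [-0.348, 0.002, -0.938]]
ft_force: [0.1, -0.1, -1.2]
grip_width: 0.0252
gripper_force: 62.3
tip [0.53619021 0.11031733 0.07865153]
pred px of rod end [np.float64(213.3), np.float64(206.8)]
[[299 321 423 472 484 485 486 423 354 440 491 489 490 459 354 359]
 [336 374 439 479 474 472 478 416 407 481 488 492 485 448 364 423]
 [341 396 437 445 456 473 451 390 410 479 489 502 494 422 398 467]
 [330 371 373 340 363 387 348 268 354 429 440 462 468 432 427 474]
 [353 372 320 276 279 287 284 267 272 292 309 343 369 355 388 424]
 [354 384 307 278 323 338 350 339 318 320 310 308 303 284 290 299]
 [460 482 375 336 407 420 432 393 337 385 427 420 420 408 407 356]
 [556 572 479 445 489 498 513 447 347 422 502 504 486 484 489 444]
 [557 576 517 491 499 491 500 446 337 427 505 491 497 491 483 475]
 [567 574 492 496 502 510 503 432 342 424 502 495 494 483 494 489]
 [580 559 450 441 458 469 478 426 333 418 479 481 482 495 487 488]
 [583 540 367 311 314 328 359 352 334 386 423 405 413 434 444 455]
 [584 535 312 190 211 216 245 266 256 284 288 311 326 314 343 368]
 [573 516 251  94  64 114 146 159 145 145 174 218 241 214 261 297]
 [575 492 190  53  25  95  30  44  35  90  49  95  92  99 107 128]
 [585 474 173  16  53  39  60  61  49  30  48  38  62  23  57  28]
 [594 470 170  51  57  22  59 105  74  71  85  85  99  82  75  62]]
turn [0. 0. 0.]
shift [0.0196 0.0001 0.0549] | 0.058
```

```bash
python3 -m jog '[[0,0,0,-0.0035,0,0.0013,0],[0,0,0,0.0067,0,0.018,0],[0,0,0,0.0067,0,0.018,0],[0,0,0,0.0067,0,0.0181,0],[0,0,0,0,0,0,0],[0,0,0,0,0,0,0]]'; cat >> h.py <<'E'
R30=np.array([[-.865,.017,.501],[.015,1,-.009],[-.501,0,-.865]])
def tip():
    s=observe();return np.array(s['position'])+np.array(s['tool_rot'])@(R30.T@np.array([.1275,-.0025,-.0256]))
E
python3 -c "
from h import *;print(tip(),observe()['q'].round(1));tplan(None,(.4,.1124,.0674),(.379,.1124,.0674))"
```

```text
time_s: 10.0
position: [0.4201, 0.1123, 0.0692]
tool_rot: [[-0.937, 0.016, 0.35], [0.016, 1.0, -0.004], [-0.35, 0.002, -0.937]]
ft_force: [-0.4, 0.0, -0.5]
grip_width: 0.025
gripper_force: 62.3
[0.54156364 0.11011648 0.02266273] [-7.000e-01  1.840e+01  1.195e+02  1.000e-01  2.160e+01 -8.990e+01]
turn [0. 0. 0.]
shift [ 0.0195 -0.0002 -0.0054] | 0.02
shift [ 0.0197 -0.0003 -0.0073] | 0.021
```

```bash
python3 -m jog '[[0,0,0,0.0098,0,-0.0032,0],[0,0,0,0.0098,0,-0.0032,0],[0,0,0,0.0098,0,-0.0032,0],[0,0,0,0.0098,0,-0.0032,0],[0,0,0,0,0,0,0],[0,0,0,0,0,0,0]]'; 
python3 - <<'E'
from h import *
print(tip(),observe()['q'].round(1))
s=cam('side')['pixels'][:,:,::-1];t=cam('top')['pixels'][:,:,::-1]
cv2.imwrite('pics/rt.png',t);cv2.imwrite('pics/rs.png',s)
# carton-coloured mask from top
hsv=cv2.cvtColor(t,cv2.COLOR_BGR2HSV);m=cv2.inRange(hsv,(10,60,60),(30,200,255))
for c in range(192,250,4):
    r=np.where(m[180:260,c])[0]+180
    print(c,r.max() if len(r) else None,end='; ')
E
```

```text
time_s: 10.75
position: [0.3779, 0.1131, 0.0666]
tool_rot: [[-0.938, 0.016, 0.347], [0.015, 1.0, -0.004], [-0.347, 0.002, -0.938]]
ft_force: [-0.4, -0.5, -1.4]
grip_width: 0.0253
gripper_force: 62.3
[0.49919651 0.11093695 0.01971003] [-7.000e-01  1.600e+01  1.253e+02  1.000e-01  1.840e+01 -8.980e+01]
192 None; 196 227; 200 227; 204 227; 208 259; 212 259; 216 259; 220 227; 224 227; 228 228; 232 228; 236 228; 240 228; 244 None; 248 None;
```

```bash
python3 -m jog '[[0,0,0,-0.0066,0,0.0024,0],[0,0,0,-0.0087,0,-0.0235,0],[0,0,0,-0.0087,0,-0.0235,0],[0,0,0,-0.0087,0,-0.0235,0],[0,0,0,-0.0087,0,-0.0235,0],[0,-0.085,0,0,0,0,0],[0,-0.09,0,0,0,0,0],[0,0,0,0,0,0,0]]'; 
python3 - <<'E'
from h import *
R30/=np.linalg.norm(R30,axis=0)
tplan(R30,(.375,.1136,.17),(.375,.3616,.17),(.4015,.3616,.14),(.4015,.3616,.075),(.4015,.3616,.0676))
E
```

```text
time_s: 11.85
position: [0.3845, 0.1128, 0.1666]
tool_rot: [[-0.863, 0.016, 0.505], [0.014, 1.0, -0.006], [-0.505, 0.002, -0.863]]
ft_force: [0.8, -0.3, -1.2]
grip_width: 0.0248
gripper_force: 62.3
turn [0.0024 0.0039 0.0004]
shift [ 0.0066  0.0006 -0.0077] | 0.01
shift [ 0.0037  0.248  -0.0022] | 0.248
shift [-0.0079  0.0005  0.0392] | 0.04
shift [0.0326 0.     0.0562] | 0.065
shift [0.0037 0.     0.0064] | 0.007
```

```bash
python3 -m jog '[[0.0024,0.004,0,0.0066,0.0006,-0.0077,0],[0,0,0,0.0006,0.0413,-0.0004,0],[0,0,0,0.0006,0.0413,-0.0004,0],[0,0,0,0.0006,0.0413,-0.0004,0],[0,0,0,0.0006,0.0413,-0.0004,0],[0,0,0,0.0006,0.0413,-0.0004,0],[0,0,0,0.0006,0.0413,-0.0004,0],[0,0,0,-0.0079,0.0005,0.0392,0],[0,0,0,0,0,0,0],[0,0,0,0,0,0,0]]'; 
python3 - <<'E'
from h import *
R30/=np.linalg.norm(R30,axis=0)
tplan(R30,(.4015,.3616,.075),(.4015,.3616,.0676))
E
```

```text
time_s: 13.1
position: [0.4023, 0.3591, 0.1413]
tool_rot: [[-0.864, 0.018, 0.503], [0.015, 1.0, -0.01], [-0.503, -0.001, -0.864]]
ft_force: [-0.5, 0.8, -1.5]
grip_width: 0.0257
gripper_force: 62.3
turn [-0.0009  0.0019 -0.0006]
shift [0.0339 0.0025 0.057 ] | 0.066
shift [0.0037 0.     0.0064] | 0.007
```

```bash
python3 -m jog '[[0,0,0,0.0113,0.0008,0.019,0],[0,0,0,0.0113,0.0007,0.019,0],[0,0,0,0.0113,0,0.019,0],[0,0,0,0.0015,0,0.0025,0],[0,0,0,0,0,0,0],[0,0,0,0,0,0,0]]'; 
python3 - <<'E'
from h import *
R30/=np.linalg.norm(R30,axis=0)
tplan(R30,(.4015,.3616,.0676))
E
```

```text
time_s: 13.85
position: [0.402, 0.3611, 0.0727]
tool_rot: [[-0.863, 0.017, 0.504], [0.015, 1.0, -0.008], [-0.504, 0.001, -0.864]]
ft_force: [-0.4, -1.1, -1.4]
grip_width: 0.0251
gripper_force: 62.3
turn [ 0.0009  0.0036 -0.0004]
shift [0.003  0.0005 0.0041] | 0.005
```

```bash
python3 -m jog '[[0,0,0,0.003,0,0.0041,0],[0,0,0,0,0,0,0],[0,0,0,0,0,0,0]]'; python3 -m jog '[[0,0,0,0,0,0,12],[0,0,0,0,0,0,100],[0,0,0,0,0,0,100],[0,0,0,0,0,0,100],[0,0,0,0,0,0,100]]'; 
python3 - <<'E'
from h import *
s=cam('side')['pixels'][:,:,::-1];t=cam('top')['pixels'][:,:,::-1]
a=cv2.imread('pics/raw_side0.png');b=cv2.imread('pics/raw_top0.png')
for im in(a,s,b,t):
    m=cv2.inRange(cv2.cvtColor(im,cv2.COLOR_BGR2HSV),(5,150,90),(16,255,255))
    n,l,st,c=cv2.connectedComponentsWithStats(m)
    print([ (st[i].tolist(),c[i].round(1).tolist()) for i in range(1,n) if st[i,4]>60])
E
```

```text
time_s: 14.22
position: [0.4015, 0.361, 0.0672]
tool_rot: [[-0.863, 0.017, 0.504], [0.015, 1.0, -0.008], [-0.504, 0.0, -0.864]]
ft_force: [-2.6, -1.2, 4.9]
grip_width: 0.0248
gripper_force: 63.1
time_s: 14.85
position: [0.4011, 0.3608, 0.0663]
tool_rot: [[-0.864, 0.017, 0.503], [0.015, 1.0, -0.009], [-0.503, -0.0, -0.864]]
ft_force: [0.3, -0.2, 0.6]
grip_width: 0.0857
gripper_force: 0.0
[([465, 32, 47, 143, 2522], [497.4, 98.8]), ([228, 190, 9, 10, 63], [232.3, 194.7]), ([219, 218, 18, 10, 64], [228.8, 221.2]), ([214, 223, 16, 33, 145], [221.3, 236.4]), ([177, 229, 56, 43, 576], [205.5, 259.3]), ([207, 279, 14, 33, 292], [214.3, 297.5]), ([148, 290, 17, 33, 313], [157.1, 308.5]), ([298, 308, 51, 20, 423], [323.2, 319.9])]
[([478, 56, 22, 40, 251], [487.8, 76.7]), ([465, 91, 17, 20, 123], [472.6, 99.4]), ([228, 190, 9, 10, 61], [232.3, 194.9]), ([194, 217, 43, 11, 277], [215.0, 222.0]), ([242, 260, 20, 14, 118], [251.1, 264.8]), ([275, 261, 16, 12, 64], [280.9, 265.2]), ([207, 280, 14, 32, 290], [214.3, 297.7]), ([148, 290, 17, 33, 312], [157.0, 308.7]), ([297, 309, 52, 20, 334], [322.0, 322.5])]
[([122, 229, 12, 34, 240], [128.2, 246.8])]
[([145, 125, 14, 13, 63], [153.0, 132.7]), ([122, 229, 12, 34, 257], [127.2, 245.6])]
```

```bash
python3 -m jog '[[0,0,0,0,0,-0.04,100],[0,0,0,0,0,-0.04,100],[0,0,0,0,0,-0.03,100],[0,0,0,0,0,0,100]]'; 
python3 - <<'E'
from h import *
s=cam('side')['pixels'][:,:,::-1];t=cam('top')['pixels'][:,:,::-1]
cv2.imwrite('pics/s8.png',s);cv2.imwrite('pics/t8.png',t)
a=np.array(proj('top',(.538,.128,.09))).astype(int);b=np.array(proj('side',(.538,.128,.07))).astype(int);print(a,b)
def tl(im,c,w,h,k):
    x,y=c[0]-w//2,c[1]-h//2;o=cv2.resize(im[y:y+h,x:x+w],(w*k,h*k),interpolation=cv2.INTER_CUBIC)
    for i in range(0,w,5):
        cv2.line(o,(i*k,0),(i*k,4),(0,255,0),1)
        if i%10==0: cv2.putText(o,str(x+i),(i*k,12),0,.3,(0,255,0),1)
    for j in range(0,h,5):
        cv2.line(o,(0,j*k),(4,j*k),(0,255,0),1)
        if j%10==0: cv2.putText(o,str(y+j),(5,j*k+4),0,.3,(0,255,0),1)
    return o
o=np.vstack([np.hstack([tl(t,(220,207),66,50,6),tl(s,(b[0]+8,b[1]),66,50,6)]),np.hstack([tl(t,(130,235),66,50,6),tl(s,(315,325),66,50,6)])])
cv2.imwrite('pics/c8.png',o);print(o.shape)
E
```

```text
time_s: 15.45
position: [0.3456, 0.3624, 0.1631]
tool_rot: [[-0.863, 0.016, 0.505], [0.015, 1.0, -0.006], [-0.505, 0.002, -0.863]]
ft_force: [-0.2, 0.2, -0.9]
grip_width: 0.0854
gripper_force: 0.0
[208 210] [272 243]
(600, 792, 3)
```

View pics/c8.png

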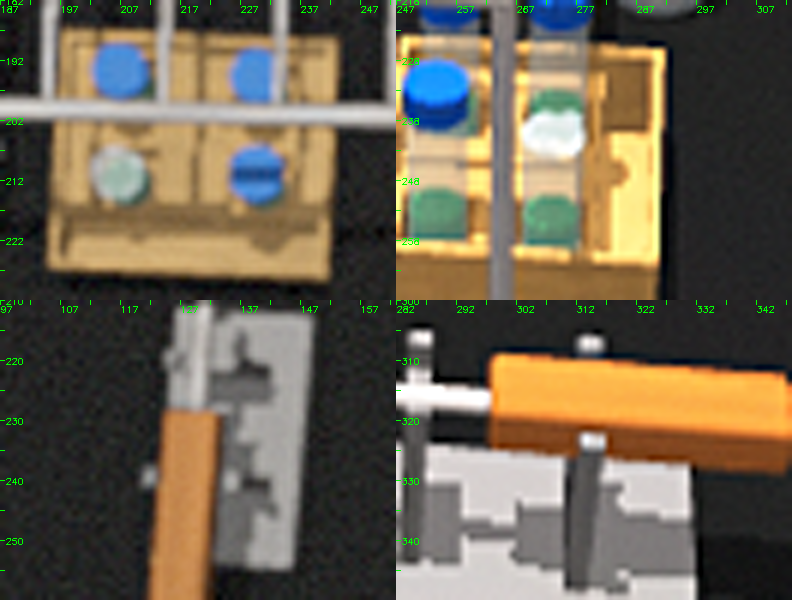

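```bash
python3 - <<'E'
from h import *
print('rim',tri((273.2,240.2),(207,211)),onz('top',(207,211),.09),'cap',onz('top',(229.8,211),.112),'rear caps',onz('top',(207.2,194),.112))
for p in [(195.3,226),(242,227.5),(197.5,187.3),(243.3,188.3)]:print(onz('top',p,.052))
plan(Rt(0,0),(.537,.13,.17))
print(observe()['q'].round(1))
E
```

```text
rim (array([0.5373, 0.1316, 0.0848]), np.float64(0.0008)) [0.5373 0.1311 0.09  ] cap [0.5373 0.0621 0.112 ] rear caps [0.5857 0.1304 0.112 ]
[0.4936 0.1686 0.052 ]
[0.4928 0.0264 0.052 ]
[0.6125 0.1669 0.052 ]
[0.6131 0.026  0.052 ]
t 15.55 turn [-0.005   0.5266 -0.0164]
shift [-0.1911 -0.2317  0.0096] | 0.3
[ 43.1  16.4 103.  -31.3  42.4 -25.9]
```

```bash
python3 - <<'E'
from h import *
R=Rt(0,35);g=np.array((.537,.1313,.079));z=R[:,2]
plan(R,g-z*.11,g)
E
```

```text
t 15.55 turn [-0.0096 -0.0842 -0.0139]
shift [-0.1095 -0.2304  0.0854] | 0.269
shift [0.   0.   0.11] | 0.11
```

```bash
python3 -m jog '[[-0.0096,-0.084,-0.014,0,0,0,60],[0,0,0,-0.0183,-0.0384,0.0142,60],[0,0,0,-0.0183,-0.0384,0.0142,60],[0,0,0,-0.0183,-0.0384,0.0142,60],[0,0,0,-0.0183,-0.0384,0.0142,60],[0,0,0,-0.0183,-0.0384,0.0142,60],[0,0,0,-0.0183,-0.0384,0.0142,60],[0,0,0,0,0,0,60],[0,0,0,0,0,0,60]]' 25; python3 - <<'E'
from h import *
plan(Rt(0,35),(.537,.1313,.079)); print(observe()['q'].round(1))
E
```

```text
time_s: 16.68
position: [0.4836, 0.1323, 0.1535]
tool_rot: [[-0.821, 0.001, 0.571], [0.001, 1.0, -0.0], [-0.571, 0.0, -0.821]]
ft_force: [0.0, -0.5, 1.1]
grip_width: 0.0514
gripper_force: 0.0
t 16.68 turn [-0.0005 -0.0026 -0.0014]
shift [-0.001  -0.001   0.1103] | 0.11
[  2.5  12.7 113.2  -4.5  19.3 -83.6]
```

```bash
python3 -m jog '[[0,0,0,-0.001,-0.001,0.03,60],[0,0,0,0,0,0.03,60],[0,0,0,0,0,0.03,60],[0,0,0,0,0,0.02,60],[0,0,0,0,0,0,60],[0,0,0,0,0,0,60]]'; python3 - <<'E'
from h import *
plan(Rt(0,35),(.537,.1313,.079)); print(observe()['q'].round(1))
E
```

```text
time_s: 17.42
position: [0.5508, 0.1343, 0.0735]
tool_rot: [[-0.827, 0.0, 0.562], [-0.001, 1.0, -0.002], [-0.562, -0.002, -0.827]]
ft_force: [-0.1, 0.2, 0.4]
grip_width: 0.0515
gripper_force: 0.0
t 17.43 turn [-0.0017 -0.0139  0.0007]
shift [ 0.0081 -0.003   0.0063] | 0.011
[  2.4  26.7 109.2  -8.4  10.  -79.8]
```

```bash
python3 - <<'E'
from h import *
plan(Rt(0,27),(.537,.1313,.087),(.537,.1313,.079))
E
```

```text
t 17.43 turn [-0.0018  0.1257  0.0006]
shift [ 0.0061 -0.003   0.0004] | 0.007
shift [0.0036 0.     0.0071] | 0.008
```

```bash
python3 -m jog '[[0,0.125,0,0,0,0,60],[0,0,0,0.006,-0.003,0,60],[0,0,0,0,0,0,60]]'; python3 - <<'E'
from h import *
plan(Rt(0,27),(.537,.1313,.079)); print(observe()['q'].round(1))
E
```

```text
time_s: 17.8
position: [0.545, 0.1305, 0.0704]
tool_rot: [[-0.89, 0.002, 0.456], [0.001, 1.0, -0.003], [-0.456, -0.002, -0.89]]
ft_force: [0.4, -0.9, -0.5]
grip_width: 0.0514
gripper_force: 0.0
t 17.8 turn [-0.0027  0.0022 -0.0006]
shift [0.0032 0.0008 0.0074] | 0.008
[  1.8  26.5 105.5  -2.8  20.9 -85.8]
```

Good; final approach and close.

```bash
python3 -m jog '[[0,0,0,0.0032,0.0008,0.007,60],[0,0,0,0,0,0,60],[0,0,0,0,0,0,0],[0,0,0,0,0,0,0],[0,0,0,0,0,0,0],[0,0,0,0,0,0,0]]' 25; python3 - <<'E'
from h import *
tplan(None,*[np.array(observe()['position'])+d for d in ([0,0,.034],[-.03,0,.056],[-.12,0,.176])])
E
```

```text
time_s: 18.55
position: [0.5466, 0.1314, 0.063]
tool_rot: [[-0.89, 0.002, 0.455], [0.001, 1.0, -0.002], [-0.455, -0.002, -0.89]]
ft_force: [0.5, -0.9, -0.8]
grip_width: 0.025
gripper_force: 26.4
turn [0. 0. 0.]
shift [-0.0155 -0.0001 -0.0303] | 0.034
shift [ 0.0167 -0.0001 -0.0332] | 0.037
shift [ 0.0255 -0.0004 -0.1478] | 0.15
```

```bash
python3 -m jog '[[0,0,0,-0.0052,0,-0.0101,0],[0,0,0,-0.0052,0,-0.0101,0],[0,0,0,-0.0052,0,-0.0101,0],[0,0,0,0.0083,0,-0.0166,0],[0,0,0,0.0083,0,-0.0166,0],[0,0,0,0.0064,0,-0.037,0],[0,0,0,0.0064,0,-0.037,0],[0,0,0,0.0064,0,-0.037,0],[0,0,0,0.0064,0,-0.037,0],[0,0,0,0,0,0,0]]' 35; python3 - <<'E'
from h import *
s=observe();R=np.array(s['tool_rot']);print(s['q'].round(1))
tplan(Rt(-2,27),(.43,-.329,.24),(.4645,-.329,.24),(.4645,-.329,.15))
# is the vial gone from its hole & visible in the hand
t=cam('top')['pixels'][:,:,::-1];print(t[205:217:3,201:214:3].tolist())
cv2.imwrite('pics/t9.png',t);cv2.imwrite('pics/s9.png',cam('side')['pixels'][:,:,::-1])
E
```

```text
time_s: 19.8
position: [0.4264, 0.1321, 0.2419]
tool_rot: [[-0.888, 0.001, 0.46], [0.0, 1.0, -0.002], [-0.46, -0.002, -0.888]]
ft_force: [-0.5, 0.4, -1.0]
grip_width: 0.0248
gripper_force: 34.9
[  2.8   0.6 105.6  -1.9  46.5 -86.2]
turn [0.0141 0.0067 0.0308]
shift [-0.0167 -0.4607  0.0106] | 0.461
shift [-0.0307  0.0012  0.0157] | 0.035
shift [0.0409 0.     0.0802] | 0.09
[[[105, 160, 193], [109, 167, 201], [114, 171, 206], [102, 156, 187], [114, 167, 202]], [[94, 146, 182], [72, 109, 139], [93, 136, 169], [85, 131, 164], [95, 144, 177]], [[101, 151, 185], [87, 132, 166], [107, 163, 198], [113, 166, 200], [107, 157, 191]], [[103, 157, 190], [88, 136, 167], [113, 167, 200], [109, 166, 199], [108, 163, 198]]]
```

```bash
python3 -m jog '[[0.014,0.007,0.031,-0.002,-0.046,0.0012,0],[0,0,0,-0.002,-0.046,0.0012,0],[0,0,0,-0.002,-0.046,0.0012,0],[0,0,0,-0.002,-0.046,0.0012,0],[0,0,0,-0.002,-0.046,0.0012,0],[0,0,0,-0.002,-0.046,0.0012,0],[0,0,0,-0.002,-0.046,0.0012,0],[0,0,0,-0.002,-0.046,0.0012,0],[0,0,0,-0.002,-0.046,0.0012,0],[0,0,0,0,-0.0461,0,0]]'; python3 -m jog '[[0,0,0,0,0,0,0],[0,0,0,0,0,0,0]]'; python3 - <<'E'
from h import *
print(observe()['q'].round(1))
tplan(Rt(-2,27),(.466,-.329,.24),(.466,-.329,.2),(.466,-.329,.134))
E
```

```text
time_s: 21.15
position: [0.4326, -0.3307, 0.2362]
tool_rot: [[-0.894, 0.036, 0.447], [0.033, 0.999, -0.015], [-0.447, 0.002, -0.894]]
ft_force: [0.9, 0.1, -0.8]
grip_width: 0.025
gripper_force: 34.9
time_s: 21.4
position: [0.4327, -0.3281, 0.2366]
tool_rot: [[-0.894, 0.036, 0.447], [0.033, 0.999, -0.014], [-0.448, 0.002, -0.894]]
ft_force: [-0.2, 0.4, -0.2]
grip_width: 0.0249
gripper_force: 35.0
[ -60.6   13.3   90.9   25.3   63.6 -157.5]
turn [ 0.0013 -0.0072 -0.0017]
shift [-0.0312  0.0003  0.0121] | 0.033
shift [0.0182 0.     0.0356] | 0.04
shift [0.03   0.     0.0588] | 0.066
```

```bash
python3 -m jog '[[0,-0.007,0,-0.0156,0,0.006,0],[0,0,0,-0.0156,0,0.006,0],[0,0,0,0.0091,0,0.0178,0],[0,0,0,0.0091,0,0.0178,0],[0,0,0,0,0,0,0],[0,0,0,0,0,0,0]]'; python3 - <<'E'
from h import *
print(observe()['q'].round(1))
tplan(Rt(-2,27),(.466,-.329,.134))
t=cam('top')['pixels'][:,:,::-1];s=cam('side')['pixels'][:,:,::-1]
cv2.imwrite('pics/t10.png',t);cv2.imwrite('pics/s10.png',s)
v=np.array(observe()['position'])+[-.0096,0,-.011]
b=proj('side',v-[0,0,.035]);print(v,b)
x,y=int(b[0]),int(b[1]);
print(s[y-6:y+10:2,x-14:x+14:2].astype(int).sum(2)); print(cv2.imread('pics/s8.png')[y-6:y+10:2,x-14:x+14:2].astype(int).sum(2))
E
```

```text
time_s: 22.15
position: [0.4668, -0.3298, 0.2022]
tool_rot: [[-0.89, 0.035, 0.456], [0.03, 0.999, -0.017], [-0.456, -0.001, -0.89]]
ft_force: [-0.1, 0.1, 0.5]
grip_width: 0.0248
gripper_force: 35.0
[ -57.2   17.7   91.    26.2   57.8 -156.7]
turn [-0.0012  0.0021  0.0007]
shift [0.0318 0.0007 0.0604] | 0.068
[ 0.45695985 -0.32996275  0.19132329] [np.float64(302.8), np.float64(133.4)]
[[765 765 752 757 501 494 350 363 354 298   0   0   2   0]
 [765 765 765 765 765 765 277 342 317 503 765 765 765 765]
 [765 765 683 728 727 745 295 341 315 421 765 765 765 759]
 [765 765 552 616 624 625 313 339 317 406 632 494 666 668]
 [765 765 532 625 624 625 378 325 310 388 490 494 678 669]
 [765 765 568 623 627 629 620 391 396 377 348 651 765 765]
 [765 765 611 625 621 639 297 362 362 364 352 665 765 765]
 [765 765 620 627 624 625 641 523 326 332 331 595 668 662]]
[[765 765 758 761 514 526 489 225 229   0   0   0   0   0]
 [765 765 765 765 765 765 765 765 765 765 765 765 765 765]
 [765 765 691 734 733 740 761 761 765 764 763 765 765 765]
 [765 765 565 635 636 630 632 636 631 624 621 688 765 765]
 [765 765 543 635 631 630 636 637 635 632 633 688 765 765]
 [765 765 583 632 631 634 631 632 630 636 629 724 765 765]
 [765 765 622 635 636 635 636 635 633 637 629 741 765 765]
 [765 765 633 636 636 634 638 635 633 634 638 738 765 765]]
```

```bash
python3 -m jog '[[0,0,0,0.0064,0,0.0121,0],[0,0,0,0.0064,0,0.0121,0],[0,0,0,0.0064,0,0.0121,0],[0,0,0,0,0,0,0]]'; python3 -m jog '[[0,0,0,0.0064,0,0.0121,0],[0,0,0,0.0064,0,0.0121,0],[0,0,0,0,0,0,0],[0,0,0,0,0,0,0]]'; python3 -c "
from h import *;print(observe()['q'].round(1))"
```

```text
time_s: 22.75
position: [0.465, -0.3293, 0.1586]
tool_rot: [[-0.891, 0.036, 0.453], [0.033, 0.999, -0.014], [-0.453, 0.002, -0.891]]
ft_force: [-0.1, 0.2, -1.0]
grip_width: 0.0249
gripper_force: 35.1
time_s: 23.25
position: [0.4651, -0.3298, 0.1328]
tool_rot: [[-0.89, 0.035, 0.455], [0.031, 0.999, -0.016], [-0.455, -0.0, -0.891]]
ft_force: [-0.2, -0.0, -0.2]
grip_width: 0.025
gripper_force: 35.1
[ -57.4   22.8   96.9   30.1   48.3 -163.3]
```

```bash
python3 -m jog '[[0,0,0,0,0,0,60],[0,0,0,0,0,0,60],[0,0,0,0,0,0,60],[0,0,0,0,0,0,60]]'; python3 -m jog '[[0,0,0,0,0,-0.02,60],[0,0,0,0,0,-0.03,60],[0,0,0,0,0,-0.04,60],[0,0,0,0,0,-0.04,60],[0,0,0,0,0,-0.04,60],[0,0,0,0,0,0,60],[0,0,0,0,0,0,60]]'; python3 - <<'E'
from h import *
t=cam('top')['pixels'][:,:,::-1];s=cam('side')['pixels'][:,:,::-1]
cv2.imwrite('pics/t11.png',t);cv2.imwrite('pics/s11.png',s)
a=cv2.imread('pics/t8.png').astype(int).sum(2);b=t.astype(int).sum(2)
print(a[222:258:4,338:394:4]);print(b[222:258:4,338:394:4])
S=cv2.imread('pics/s8.png').astype(int).sum(2);d=abs(s.astype(int).sum(2)-S)
print('side diff slot',(d[128:150,285:315]>80).sum())
for n,i,j in(('top',cv2.imread('pics/t8.png'),t),('side',cv2.imread('pics/s8.png'),s)):
    D=(abs(i.astype(int)-j).sum(2)>120).astype(np.uint8);k,l,st,c=cv2.connectedComponentsWithStats(D);print(n,[st[q].tolist() for q in range(1,k) if st[q,4]>15])
E
```

```text
time_s: 23.75
position: [0.4652, -0.3299, 0.1331]
tool_rot: [[-0.89, 0.036, 0.455], [0.031, 0.999, -0.017], [-0.455, -0.001, -0.89]]
ft_force: [0.9, -0.2, 1.2]
grip_width: 0.0515
gripper_force: 0.2
time_s: 24.62
position: [0.3878, -0.3267, 0.2835]
tool_rot: [[-0.89, 0.036, 0.454], [0.032, 0.999, -0.016], [-0.455, 0.001, -0.891]]
ft_force: [-0.5, -1.0, 0.0]
grip_width: 0.0512
gripper_force: 0.0
[[663 660 659 656 654 653 657 656 660 655 650 658 654 652]
 [663 657 601 628 646 659 662 660 662 658 660 656 659 659]
 [656 655 458 508 491 498 499 491 483 483 485 438 609 656]
 [657 657 469 501 502 498 496 488 497 486 492 490 629 656]
 [658 661 489 499 502 493 496 489 492 497 490 486 662 657]
 [657 664 502 498 501 494 489 499 494 497 486 489 668 657]
 [656 661 487 502 492 496 492 496 485 485 493 494 664 658]
 [658 657 663 660 640 622 592 563 540 507 480 460 664 651]
 [655 654 658 655 653 651 652 656 657 657 653 660 652 657]]
[[665 660 655 658 654 660 657 659 654 653 653 654 655 653]
 [658 658 601 625 647 663 663 659 656 661 658 659 654 654]
 [657 656 464 500 504 502 493 483 481 486 488 434 609
[... 323 characters left out ...]
655 649 656 653 655 654 655 654 653]]
side diff slot 0
top [[202, 206, 9, 9, 40], [206, 211, 7, 6, 22], [364, 264, 6, 8, 26], [389, 266, 5, 8, 22], [95, 274, 6, 9, 25], [130, 276, 5, 8, 23], [358, 281, 12, 11, 60], [254, 284, 178, 100, 8831], [80, 292, 10, 9, 41], [121, 297, 11, 6, 39], [184, 297, 51, 37, 691], [59, 303, 76, 81, 4260], [186, 312, 77, 72, 2784], [224, 366, 40, 18, 380], [247, 377, 12, 7, 23]]
side [[351, 0, 161, 265, 18353], [352, 39, 19, 15, 100], [348, 71, 4, 6, 20], [327, 80, 15, 22, 95], [504, 99, 8, 18, 79], [397, 234, 5, 9, 16], [268, 236, 11, 8, 63], [481, 249, 31, 19, 325], [268, 250, 10, 10, 79], [368, 257, 14, 13, 43], [414, 272, 13, 16, 76], [375, 294, 15, 19, 93]]
```

The flap is shut again and matches its earlier image. The only scene changes are the vial missing from its hole and the arm. Capped vial, carton, hook and jar show no change.

```bash
python3 -m jog '[[0,0,0,0,0,0,60],[0,0,0,0,0,0,60]]'; python3 -c "
from rig import job;print(job.close_job())"
```

```text
time_s: 24.98
position: [0.3879, -0.3269, 0.2838]
tool_rot: [[-0.89, 0.035, 0.454], [0.032, 0.999, -0.016], [-0.455, 0.001, -0.891]]
ft_force: [-0.1, -0.4, -0.3]
grip_width: 0.0513
gripper_force: 0.0
the job is handed in; nothing more can be done
None
```

I handed the job in at about 25 s with no verdict returned: the carton's front wall is about 5.5 cm out (the hook slipped off once and I re-hooked it), the hook is back in its cradle, the broken vial was let go in the slot and the flap is shut; the final images show the capped vial, other carton and jar unchanged.

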